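Nest the cup away, bring the open jar to the front of the sorting carousel and hold it

TASK

Get the sorting carousel ready so that I can tip bottle caps into the open jar: first take the white cup that stands by itself on the table and nest it fully into the matching cup on the carousel, let go of it, then turn the carousel by its wooden handle until the open amber jar (the one without a lid) is centred at the front, right behind the spill tray. Finish with the handle still gripped, holding the carousel still in that position, and do not let go. Do not touch the glass jars or knock anything over, and leave the scoop lying where it is.

Things in the scene. Friction and masses are not known exactly. Their poses are not given: they have to be found in the camera images.
- cup_loose: Loose white plastic beaker standing upright and empty on the table, left of the carousel. 80 mm high, 60 g; foot 43 mm wide, tapering to 55 mm at 48 mm height, then a shoulder and a band 62 mm wide up to the 64 mm rim; walls 3 mm, mouth 58 mm inside. Grip across the band from above, pads' middle 5 to 10 mm below the rim. Origin: centre of the underside; z up.
- cup_carousel: Second beaker, same shape and size, standing loose and upright on the carousel, about 105 mm from its axis. Origin: centre of the underside; z up. A cup nested in it rests with its shoulder on this cup's rim: its origin is then 32 mm above this one's, and its upper 32 mm stay clear above this rim; radial play about 1.5 mm.
- carousel: Turntable: plywood disc, 330 mm diameter, black rubber mat, steel rim band 8 mm above the mat; turns freely both ways, no stops, on a bearing with slight drag (0.06 N m). Origin: on the vertical axis at the disc's underside, 25 mm above the table; x, y turn with it. Mat 16 mm above the origin. Cup, two jars and tin stand loose on it, about a quarter turn apart in any order, 105 mm from the axis.
- handle: Wooden crossbar handle fixed on a 14 mm steel post on the carousel's axis; it turns with the carousel. The bar is 100 mm long (along its y axis), 22 mm wide (along its x axis) and 24 mm high; it stands above all the vessels. Origin: centre of the bar, on the axis, 190 mm above the table; z up. Pinch it from above across its 22 mm width.
- jar_open: The open amber glass jar, without a lid, 76 mm diameter, 92 mm high with a 62 mm neck, 0.3 kg, standing loose on the carousel. Origin: centre of its underside; z up. Must not be touched.
- jar_lidded: An amber glass jar of the same shape with a steel screw lid, 95 mm high in all, standing loose on the carousel. Origin: centre of its underside. Must not be touched.
- tin: A closed steel tin, 71 mm diameter, 72 mm high, standing loose on the carousel. Origin: centre of its underside.
- stand: The fixed stand under the carousel, screwed to the table. Origin: on the table, on the carousel's axis; its -x axis points to the front, where a sheet-metal spill tray, 150 mm wide with 20 mm high edges, juts out 85 mm beyond the disc, centred on that -x axis. The front faces roughly towards the robot.
- scoop: Red plastic scoop, 240 mm long, 86 mm wide, 45 mm high, lying on the table beyond the loose cup. Origin: on the underside, 8 mm in front of the trough's back wall; x axis towards the open mouth. A bystander.
- crusher: Aluminium can crusher with a spring-loaded lever, screwed to the table right of the carousel: 320 mm long (x), 124 mm wide, 85 mm high, lever with rubber grip up to 330 mm. Four flattened yellow detergent bottles lie in a row beyond it. Origin: centre of its underside. Bystanders.
There are look-alikes about, which are no part of the job. Leave any blue or turquoise look-alike of the jar_open alone.

How it is judged (in metres and radians):
On the way, in this order (a step that is already met when the one before it is completed fails the run):
1. the loose cup is nested fully into the cup on the carousel and let go (z of cup_loose in the frame of cup_carousel between 0.029 and 0.036 m and horizontal distance between cup_loose and cup_carousel below 0.006 m and angle between the z axis of cup_loose and the z axis of cup_carousel, either way round below 0.08 rad and angle between cup_carousel's own z axis and vertical below 0.1 rad and z of cup_carousel in the frame of carousel between 0.012 and 0.022 m and horizontal distance between cup_carousel and carousel below 0.14 m and contact force between the fingers and cup_loose below 0.2 N), for 0.2 s.
2. the open jar stands at the front of the carousel, centred behind the spill tray (y of jar_open in the frame of stand between -0.018 and 0.018 m and x of jar_open in the frame of stand below -0.07 m and angle between jar_open's own z axis and vertical below 0.1 rad and z of jar_open in the frame of carousel between 0.012 and 0.022 m), for 0.2 s.
At the end, for the whole second after the job is handed in: Cups nested (upper 29 to 36 mm above lower, within 6 mm, 0.08 rad), released, upright on the carousel; lidded jar and tin still on it; open jar upright at the front within 18 mm of the stand's centre line; carousel still (under 0.05 rad/s), its handle held by the fingers with over 4 N (all of step 1 and all of step 2 and angular speed of carousel below 0.05 rad/s and contact force between the fingers and handle above 4 N and z of each of jar_lidded, tin in the frame of carousel above 0.012 m); the arm keeps its last pose, push and grip.
It fails at once if a jar is touched by the robot (contact force between any of the arm, the fingers and jar_open above 1 N or contact force between any of the arm, the fingers and jar_lidded above 1 N).
It fails at once if something on the carousel is knocked over (angle between any of jar_open, jar_lidded, tin, cup_carousel's own z axis and vertical above 0.4 rad).
It fails at once if the scoop is moved (distance of scoop from where it was at the start of the episode above 0.03 m).
It also fails if it takes over 45 s, if anything falls off the work surface, if the arm or the gripper's body presses on something with over 40 N, if the wrist force passes 120 N, or if a joint passes its speed limit or range.

ROBOT

A 6-joint arm with a two-finger parallel gripper is mounted at the origin on the work surface. World frame = base frame: x ahead of the robot, y to its left, z up, the work surface at z = 0. Lengths are in mm, angles in rad, forces in N, time in s.
With the tool pointing down it reaches from about 350 to 775 mm from the base axis. Payload 7.3 kg.
Tool frame: the origin (TCP) lies at the very end of the fingers, on their centre line; the grasp point (between the pads) lies 19 mm behind it; z points along the fingers, x is the direction in which the jaws open and shut, and the axes are right-handed (so a half turn about z gives the same grasp; the last joint's range is limited). The gripper opens to 92 mm and grips with 3 to 60 N. Pads are 19 mm wide; open, the fingers measure 130 mm over their backs; the gripper's body (75 mm by 190 mm) begins 47 mm behind the grasp point.
Start: joints at [-1.333, 0.342, 1.524, -0, 1.275, -0.146], TCP at [196.608, -486.816, 226.741] pointing down, gripper open.
Joint ranges: [-2.53, 2.53], [-0.77, 2.02], [0.04, 2.7], [-1, 4.14], [0.28, 2.66], [-3.11, 3.11]. Speed limits (rad/s): [2.57, 2.57, 3.14, 3.14, 3.14, 3.14].

INTERFACE

Orientations are given as [roll, pitch, yaw] about the fixed x, y, z axes, in that order (R = Rz(yaw) Ry(pitch) Rx(roll)).
In Python, from plant import bot, capture, camera_params gives the robot as it stands.
- The arm moves only by the shell command python3 -m jog 'ROWS' [OPENING]. ROWS is a JSON object of lists of equal length, an entry for each row: "xyz": the shift along the world's x, y, z as a fraction of full scale, a list of three; "angular": the turn, a rotation vector about the world's x, y, z as a fraction of full scale, a list of three. In form: {"xyz": [[x, y, z], ...], "angular": [[wx, wy, wz], ...]}. A call has 1 to 10 rows; each row shifts and turns the pose as measured when the row begins; what a row does not reach is not made up. Full scale, the value 1, is 2 cm for a shift and 6 degrees for a turn. A row lasts 1/10 s, in which the tool goes at most 50 mm and 8.59 degrees, less where a joint would pass 70% of its speed; a pose out of reach is approached as far as the arm can. A call with a number of a shift or a turn outside -1 to 1 is refused whole. A call with a gripper value outside its range is refused whole. OPENING is the closure, from -1 (fully open) to 1 (shut), set as the call begins (- or left out, the last holds). The fingers move at their own pace and stop on an object; the grip force is fixed at half the most. Time passes only in rows, so rows that do not move let the fingers close. It gives the time, the measured TCP pose, the force and the opening at its end, in the units of the state.
- bot.get_obs(): the state, without advancing time (a new reading comes with each control period).
- capture(name): name is "side" or "top" or "wrist"; returns the picture (480x640x3 uint8, red, green, blue); there is no depth.
- camera_params(name): a dict with "fx", "fy", "cx", "cy" (pixels), "rvec" (rotation vector, rad) and "tvec" (3), from world to camera coordinates, as OpenCV has them. Camera axes: x right, y down, z forward; pixel columns grow to the right and rows downward; lengths in mm; the calibration is good to about 2 mm. A picture is of the moment at which its call begins: read the wrist's pose just before it. camera_params takes no time and is no camera call; for the wrist camera it gives the pose at the moment of the call.
- bot.close_job(): hands the job in, once; it reports no verdict.
The state is a dict: "time": time; "joint_positions": joint angles; "dq": joint speeds; "tau": joint torques, N m; "tool_pos": TCP position; "tcp_rot": TCP orientation; "contact_force": force on the tool from outside, world axes, zero at the start; "moment": the same for the moment, N m; "grip_width": finger opening in mm.
Only numpy, scipy, OpenCV 4.12 (cv2) and the standard library are available. Lean on these libraries where they do the work, as an engineer would, in place of code of your own. Each camera call takes 0.05 s, during which the arm holds its last target.

## Working session

There is one attempt and no reset: what is moved stays moved. The work goes in short steps, Python scripts to look and compute and a shell command to move; the robot and the scene stay as the last step left them, time stands still between calls to the robot, and variables do not carry over. Pictures are saved under pics/ and viewed, and the job is handed in when it is done.

```bash
ls; mkdir -p pics
python3 - <<'E'
from plant import bot,capture,camera_params
import cv2
print(bot.get_obs())
for n in ("top","side","wrist"):
    p=camera_params(n); print(n,p)
    cv2.imwrite(f"pics/{n}0.png",cv2.cvtColor(capture(n),cv2.COLOR_RGB2BGR))
E
```

```text
pics
{'time': 0.0, 'joint_positions': array([-1.33299712e+00,  3.42748547e-01,  1.52498883e+00, -2.54307241e-06,
        1.27538534e+00, -1.46023372e-01]), 'dq': array([ 0.00097326,  0.00064213, -0.00067952, -0.00109401, -0.00146017,
        0.00016868]), 'tau': array([ 3.84647910e-05, -4.31238055e+01, -2.44224715e+01,  7.17138383e-02,
        5.57273731e-02, -1.25656666e-04]), 'tool_pos': array([ 196.51114228, -486.41424507,  226.04139008]), 'tcp_rot': array([-3.14137243e+00,  1.51412974e-03, -1.18697284e+00]), 'contact_force': array([ 0.69752479, -0.07917987,  0.32687042]), 'moment': array([ 0.01233593, -0.01656035,  0.0097672 ]), 'grip_width': 91.95346152416982}
top {'fx': 570.2950692746398, 'fy': 570.2950692746398, 'cx': 324.9438619345128, 'cy': 236.5769711171192, 'rvec': array([ 2.15758919, -2.19041031,  0.05228378]), 'tvec': array([ -12.78007984,  492.13417376, 1509.4970933 ])}
side {'fx': 500.0016831835275, 'fy': 500.0016831835275, 'cx': 317.76469977517996, 'cy': 237.51928109598964, 'rvec': array([ 0.40406225, -2.7589929 ,  1.17631269]), 'tvec': array([ 479.62448455,  237.14891308, 1294.08915793])}
wrist {'fx': 354.73618159516997, 'fy': 354.73618159516997, 'cx': 323.0005803238025, 'cy': 240.91092182033265, 'rvec': array([-2.40626044,  1.62250057,  0.23043539]), 'tvec': array([-525.57718997,  -35.43102757,  390.39452124])}
```

View pics/top0.png

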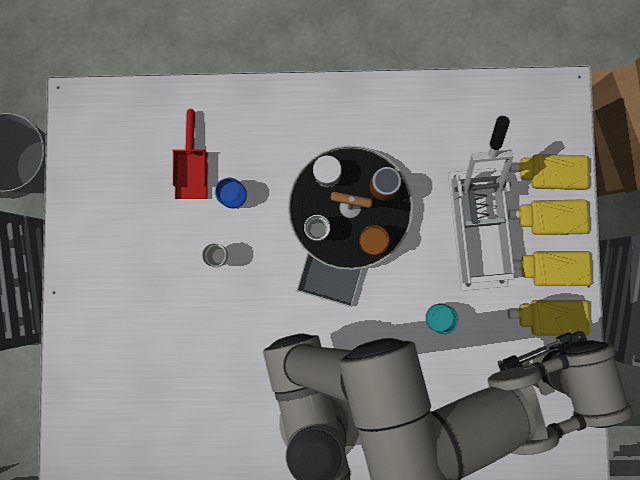

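View pics/side0.png

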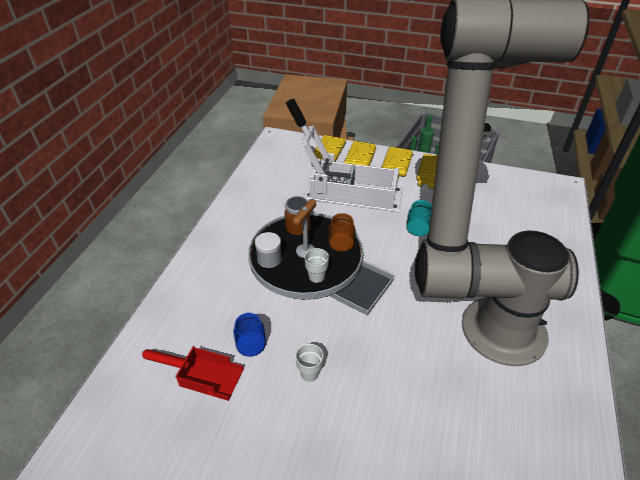

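View pics/wrist0.png

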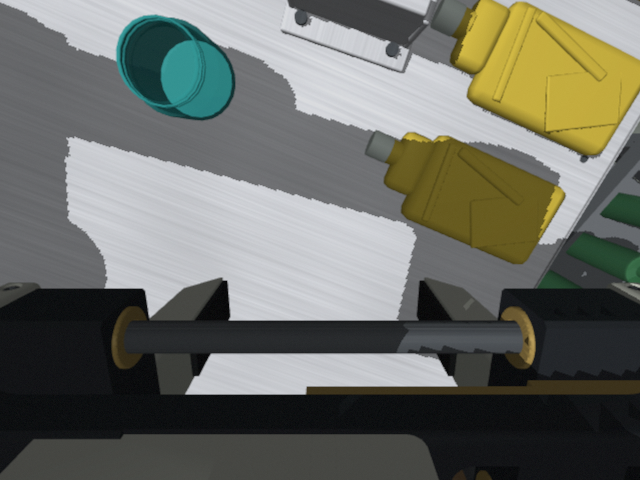

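Top view candidates. Amber jars: (374,240) has an open mouth and (385,182) a grey lid. The blue jar at (231,193) and the turquoise one at (442,318) are look-alikes. White cups: (215,255) stands alone on the table and (317,228) is on the carousel. The tin is at (327,170). I'll confirm with an enlarged crop.

```bash
cat > h.py <<'E'
import numpy as np,cv2
from plant import bot,capture,camera_params
def ray(n,u,v,p=None):
    p=p or camera_params(n); R=cv2.Rodrigues(np.array(p['rvec']))[0]; t=np.array(p['tvec'])
    d=R.T@np.array([(u-p['cx'])/p['fx'],(v-p['cy'])/p['fy'],1]); return -R.T@t,d
def plane(n,u,v,z,p=None):
    o,d=ray(n,u,v,p); return (o+d*(z-o[2])/d[2])
def proj(n,X,p=None):
    p=p or camera_params(n); K=np.array([[p['fx'],0,p['cx']],[0,p['fy'],p['cy']],[0,0,1]])
    return cv2.projectPoints(np.array(X,float).reshape(-1,3),np.array(p['rvec']),np.array(p['tvec']),K,None)[0].reshape(-1,2)
def two(u1,u2,a='top',b='side'):
    o1,d1=ray(a,*u1);o2,d2=ray(b,*u2)
    s=np.linalg.lstsq(np.c_[d1,-d2],o2-o1,rcond=None)[0]
    A=o1+d1*s[0];B=o2+d2*s[1];return (A+B)/2,np.linalg.norm(A-B)
def save(name,im): cv2.imwrite('pics/'+name+'.png',cv2.cvtColor(im,cv2.COLOR_RGB2BGR))
E
python3 - <<'E'
import cv2
a=cv2.imread('pics/top0.png');b=a[140:310,280:420];cv2.imwrite('pics/c1.png',cv2.resize(b,None,fx=3.5,fy=3.5,interpolation=cv2.INTER_CUBIC))
b=a[230:280,190:260];cv2.imwrite('pics/c2.png',cv2.resize(b,None,fx=8,fy=8,interpolation=cv2.INTER_CUBIC))
s=cv2.imread('pics/side0.png')[190:390,230:400];cv2.imwrite('pics/c3.png',cv2.resize(s,None,fx=3,fy=3,interpolation=cv2.INTER_CUBIC))
E
```

```text
(no output)
```

View pics/c1.png

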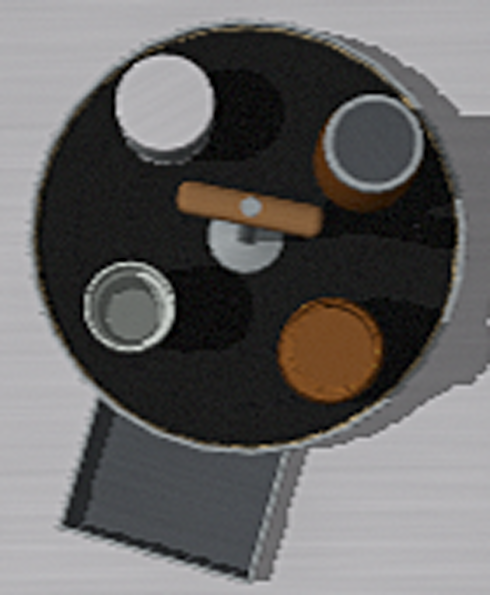

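View pics/c2.png

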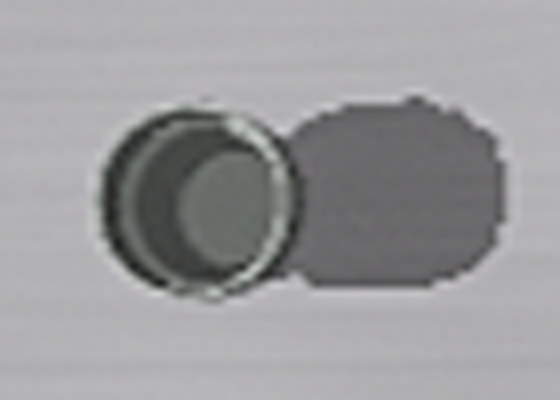

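View pics/c3.png

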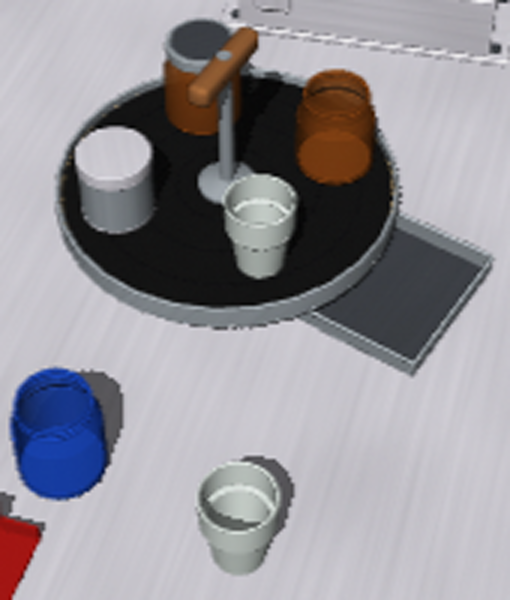

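Run:
```python
from h import *
f=lambda x,y,s,ox,oy:((x+.5)/s-.5+ox,(y+.5)/s-.5+oy)
c1=lambda x,y:f(x,y,3.5,280,140); c2=lambda x,y:f(x,y,8,190,230); c3=lambda x,y:f(x,y,3,230,190)
np.set_printoptions(precision=1,suppress=True)
P=lambda n,u,z:(n,plane('top',*u,z))
print(*P('loose',c2(201,200.5),80)); print(*two(c2(201,200.5),c3(239,501)))
print(*P('ccup',c1(129.5,307),121)); print(*two(c1(129.5,307),c3(260.5,208)))
print(*P('jar',c1(330,349.5),115))
print(*P('lid',c1(374,143),136))
print(*P('tin',c1(165,103),113))
print(*P('bolt',c1(250,206),202)); print(*P('h1',c1(180,193),202)); print(*P('h2',c1(322,220),202))
print(*P('disc rim',c1(249,236),49))
for q in [(62,526),(250,580),(98,402),(290,448)]: print(*P('tray',c1(*q),20))
o=bot.get_obs();print(o['time'])
```

```text
loose [445.4 262.8  80. ]
[443.8 264.7  68.9] 4.235806396926463
ccup [507.9  -2.1 121. ]
[506.9  -2.1 109.1] 4.193115947337129
jar [ 475.6 -144.8  115. ]
lid [ 620.4 -177.5  136. ]
tin [656.2 -29.5 113. ]
bolt [567.8 -87.4 202. ]
h1 [577.5 -40.3 202. ]
h2 [ 557.5 -135.6  202. ]
disc rim [566.3 -90.   49. ]
tray [350.7  55.1  20. ]
tray [308.1 -86.8  20. ]
tray [444.5  26.6  20. ]
tray [ 407.3 -118.9   20. ]
0.15
```

The crops confirm the open amber jar at (374,240), a bare mouth showing an orange interior. They also show the loose cup at (215,255) and its mate at (317,228). The measured geometry is consistent: jar to axis is 108 mm and tray tip to axis is 249 mm. Next I'll plan the moves.

```bash
python3 - <<'E'
from h import *
np.set_printoptions(precision=2,suppress=True)
from scipy.spatial.transform import Rotation as Ro
o=bot.get_obs();p=camera_params('wrist');R=cv2.Rodrigues(np.array(p['rvec']))[0]
c=-R.T@p['tvec'];T=Ro.from_euler('xyz',o['tcp_rot']).as_matrix()
print(c,T.T@(c-o['tool_pos']),T, (R@T))
E
python3 -m jog '{"xyz":[[0.8,1,0.5],[0.8,1,0.5],[0.8,1,0.5],[0.8,1,0.5],[0.6,1,0],[0.6,1,0],[0.6,1,0],[0.6,1,0],[0.6,1,0],[0.6,1,0]],"angular":[[0,0,1],[0,0,1],[0,0,1],[0,0,1],[0,0,1],[0,0,1],[0,0,1],[0,0,1],[0,0,1],[0,0,1]]}' -1
```

```text
[ 265.41 -460.44  384.12] [   1.43  -73.66 -157.88] [[ 0.37 -0.93 -0.  ]
 [-0.93 -0.37  0.  ]
 [-0.   -0.   -1.  ]] [[ 1.   -0.    0.  ]
 [ 0.    0.96 -0.28]
 [-0.    0.28  0.96]]
time: 1.15
tool_pos: [334.5, -279.4, 264.6]
tcp_rot: [-3.14, 0.006, -0.104]
contact_force: [-0.5, -0.5, 0.3]
grip_width: 91.9
```

```bash
python3 -m jog '{"xyz":[[0.5,1,0],[0.5,1,0],[0.5,1,0],[0.5,1,0],[0.5,1,0],[0.3,1,0],[0.3,1,0],[0.2,1,0],[0,1,0],[0,1,0]],"angular":[[0,0,1],[0,0,1],[0,0,1],[0,0,1],[0,0,1],[0,0,1],[0,0,0.8],[0,0,0],[0,0,0],[0,0,0]]}' -1
python3 -m jog '{"xyz":[[0.2,1,0],[0.2,1,0],[0.2,1,0],[0.2,1,0],[0.2,1,0],[0.2,1,-0.5],[0.2,1,-0.5],[0.2,1,-0.5],[0.2,1,-0.5],[0,1,-0.5]],"angular":[[0,0,0],[0,0,0],[0,0,0],[0,0,0],[0,0,0],[0,0,0],[0,0,0],[0,0,0],[0,0,0],[0,0,0]]}' -1
```

```text
time: 2.15
tool_pos: [402.4, -69.5, 262.7]
tcp_rot: [-3.136, 0.008, 0.643]
contact_force: [0.9, -0.5, 0.3]
grip_width: 91.9
time: 3.15
tool_pos: [438.3, 139.5, 210.8]
tcp_rot: [-3.136, 0.008, 0.643]
contact_force: [0.6, -0.4, -0.5]
grip_width: 91.9
```

```bash
python3 -m jog '{"xyz":[[0,1,-0.5],[0,1,-0.5],[0,1,-0.5],[0,1,-0.5],[0,0.4,-0.5],[0,0,0]],"angular":[[0,0,0],[0,0,0],[0,0,0],[0,0,0],[0,0,-0.4],[0,0,0]]}' -1
python3 - <<'E'
from h import *
print(bot.get_obs()['tool_pos']);p=camera_params('wrist');import json
json.dump({k:np.array(v).tolist() for k,v in p.items()},open('w1.json','w'))
save('w1',capture('wrist'))
print(proj('wrist',[[445.4,262.8,80],[445.4,262.8,0]],p))
E
```

```text
time: 3.75
tool_pos: [436.0, 232.9, 156.0]
tcp_rot: [-3.134, 0.013, 0.603]
contact_force: [-0.3, -0.2, 0.4]
grip_width: 92.0
[436.04058064 232.9304819  155.99903743]
[[362.40119788 223.05926063]
 [354.02006211 203.42947132]]
```

View pics/w1.png

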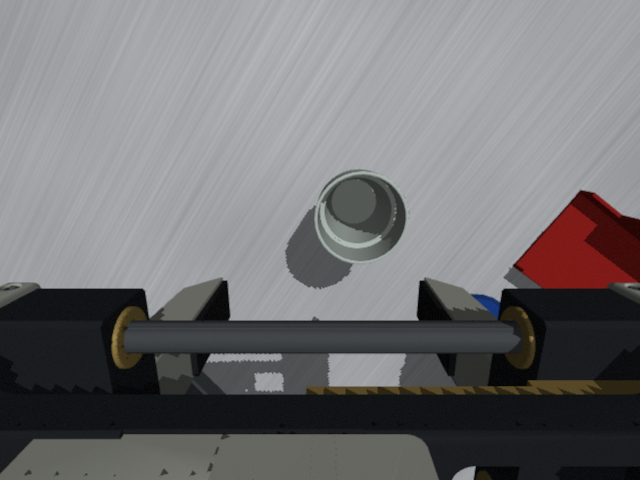

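Run:
```python
from h import *
import json
p=json.load(open('w1.json'));im=cv2.imread('pics/w1.png')
print(plane('wrist',362,216.5,80,p))
hsv=cv2.cvtColor(im,cv2.COLOR_BGR2HSV); 
# blue jar check in top
t=cv2.cvtColor(cv2.imread('pics/top0.png'),cv2.COLOR_BGR2HSV);m=cv2.inRange(t,(110,150,60),(125,255,255));ys,xs=np.nonzero(m);print(plane('top',xs.mean(),ys.mean(),60))
for z in(80,): 
  a=plane('wrist',317,216,80,p);b=plane('wrist',407,216,80,p);print(np.linalg.norm(a-b))
  a=plane('wrist',362,169,80,p);b=plane('wrist',362,264,80,p);print(np.linalg.norm(a-b))
```

```text
[442.508609   266.28566902  80.        ]
[606.9218543  222.90882518  60.        ]
60.37797122096372
65.1293674280395
```

```bash
python3 -m jog '{"xyz":[[0.2,0.8,-0.8],[0.2,0.8,-0.8],[0,0,-0.8],[0,0,-0.8],[0,0,-0.8],[0,0,-0.6],[0,0,-0.5],[0,0,0]],"angular":[[0,0,0],[0,0,0],[0,0,0],[0,0,0],[0,0,0],[0,0,0],[0,0,0],[0,0,0]]}' -1
python3 - <<'E'
from h import *
save('w2',capture('wrist'))
E
```

```text
time: 4.6
tool_pos: [448.6, 262.2, 56.0]
tcp_rot: [-3.138, 0.005, 0.607]
contact_force: [-0.3, 0.7, -0.3]
grip_width: 91.6
```

View pics/w2.png

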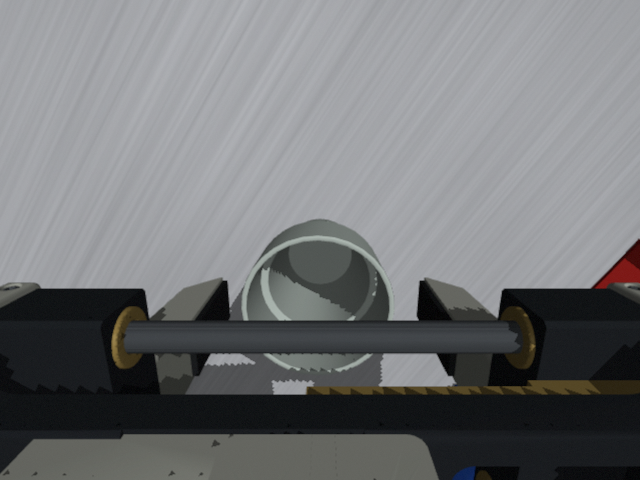

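Run:
```python
from h import *
o=bot.get_obs();print(o['tool_pos'],o['tcp_rot'])
a=plane('wrist',318,304,80);print(a, np.linalg.norm(plane('wrist',243,304,80)-plane('wrist',393,304,80)))
d=a-o['tool_pos'];y=o['tcp_rot'][2];print('tool x',d[0]*np.cos(y)+d[1]*np.sin(y),'tool -y',-d[0]*np.sin(y)+d[1]*np.cos(y))
```

```text
[449.02683218 262.38733475  56.70323407] [-3.13791783  0.00345856  0.60731256]
[442.55489159 266.56964049  80.        ] 62.386435219776594
tool x -2.9279723021684583 tool -y 7.127739789944323
```

```bash
python3 -m jog '{"xyz":[[-0.25,0.17,-0.1],[0,0,0],[0,0,0],[0,0,0],[0,0,0],[0,0,0],[0,0,0],[0,0,0]],"angular":[[0,0,0],[0,0,0],[0,0,0],[0,0,0],[0,0,0],[0,0,0],[0,0,0],[0,0,0]]}' 1
python3 - <<'E'
from h import *
save('w3',capture('wrist'));print(bot.get_obs()['grip_width'])
E
```

```text
time: 5.45
tool_pos: [444.9, 266.7, 57.0]
tcp_rot: [-3.139, -0.001, 0.608]
contact_force: [0.1, 0.6, -0.3]
grip_width: 63.4
63.323650953571054
```

View pics/w3.png

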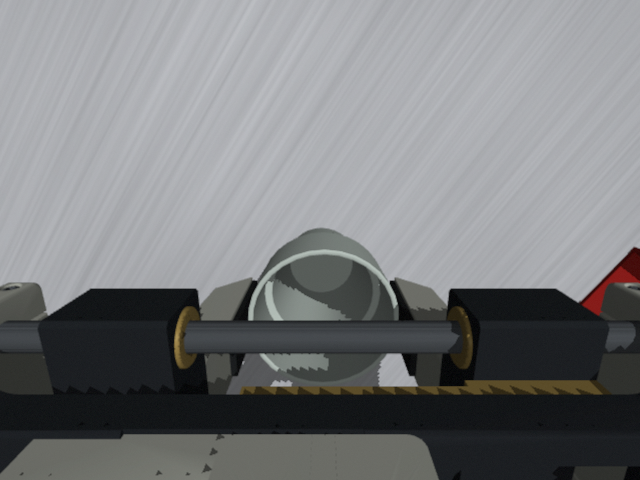

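```bash
python3 - <<'E'
from h import *
o=bot.get_obs();print(o['tool_pos'],o['tcp_rot'])
a=plane('wrist',324,315.5,80)
d=a-o['tool_pos'];y=o['tcp_rot'][2];print('tool x',d[0]*np.cos(y)+d[1]*np.sin(y),'tool -y',-d[0]*np.sin(y)+d[1]*np.cos(y))
E
python3 -m jog '{"xyz":[[0,0,0.4],[0,0,0.9],[0,0,0.9],[0,0,0.9],[0,-0.3,0.9],[0.2,-0.8,0.9],[0.2,-1,0.9],[0.2,-1,0.9],[0.2,-1,0.9],[0.2,-1,0]],"angular":[[0,0,0],[0,0,0],[0,0,0],[0,0,0],[0,0,0],[0,0,0],[0,0,0],[0,0,0],[0,0,0],[0,0,0]]}' 1
```

```text
[444.86519853 266.66749526  56.96755739] [-3.13882198e+00 -6.83591892e-04  6.07886267e-01]
tool x -0.5232989703170055 tool -y 1.733171161790572
time: 6.5
tool_pos: [463.7, 162.8, 219.6]
tcp_rot: [-3.14, -0.002, 0.612]
contact_force: [-0.2, 0.5, -1.0]
grip_width: 63.2
```

```bash
python3 -m jog '{"xyz":[[0.25,-1,0],[0.25,-1,0],[0.25,-1,0],[0.25,-1,0],[0.25,-1,0],[0.25,-1,0],[0.25,-1,-0.2],[0.25,-0.6,-0.2],[0,0,0],[0,0,0]],"angular":[[0,0,0],[0,0,0],[0,0,0],[0,0,0],[0,0,0],[0,0,0],[0,0,0],[0,0,0],[0,0,0],[0,0,0]]}' 1
python3 - <<'E'
from h import *
for n in('top','side','wrist'): save(n+'4',capture(n))
print(bot.get_obs()['tool_pos'],bot.get_obs()['time'])
s=cv2.imread('pics/side4.png')[190:310,250:390];cv2.imwrite('pics/side4c.png',cv2.resize(s,None,fx=4,fy=4,interpolation=cv2.INTER_CUBIC))
s=cv2.imread('pics/top4.png')[150:300,260:420];cv2.imwrite('pics/top4c.png',cv2.resize(s,None,fx=4,fy=4,interpolation=cv2.INTER_CUBIC))
E
```

```text
time: 7.5
tool_pos: [504.7, 2.6, 218.1]
tcp_rot: [3.139, -0.008, 0.609]
contact_force: [0.1, -0.6, -0.5]
grip_width: 63.1
[504.65811078   3.09088154 218.11662938] 7.65
```

View pics/side4c.png

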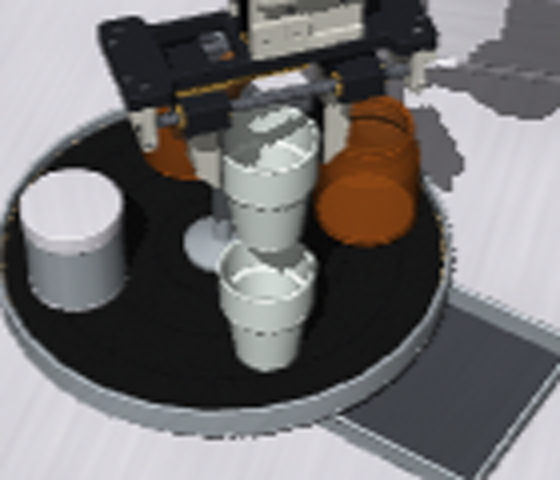

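View pics/top4c.png

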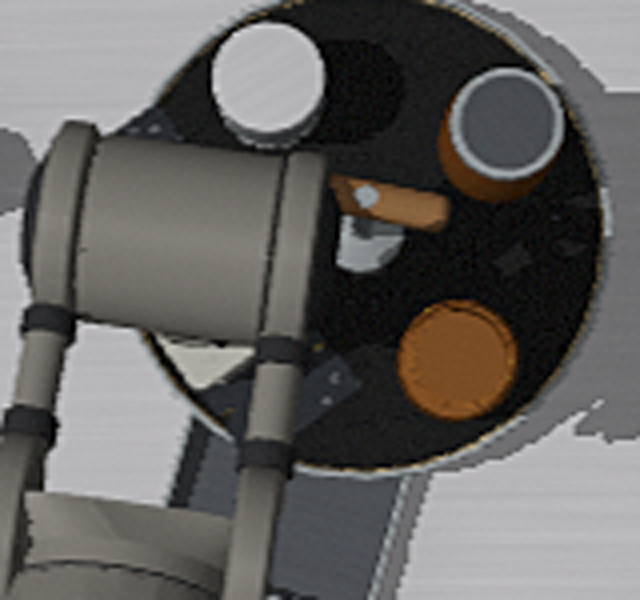

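View pics/wrist4.png

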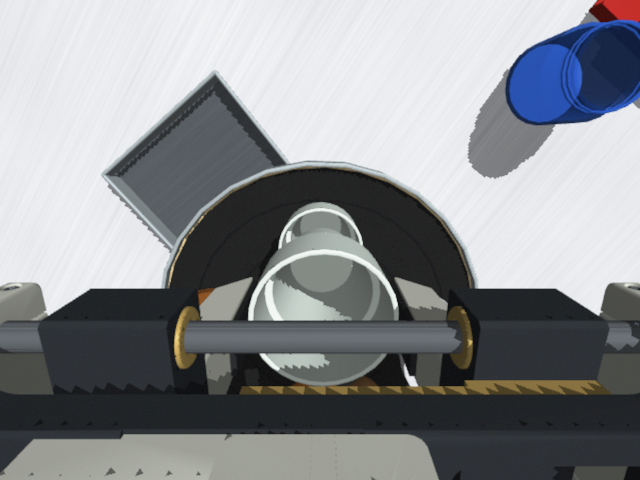

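Run:
```python
from h import *
np.set_printoptions(precision=1,suppress=True)
o=bot.get_obs();print(o['tool_pos'],o['tcp_rot']);y=o['tcp_rot'][2]
ex=np.array([np.cos(y),np.sin(y),0]);ey=np.array([-np.sin(y),np.cos(y),0])
f=plane('wrist',320,203,121);print('far edge',f,'ctr',f-32*ey)
print(np.linalg.norm(plane('wrist',279,235,121)-plane('wrist',361,235,121)))
g=lambda x,y:((x+.5)/4-.5+250,(y+.5)/4-.5+190)
# upper cup foot & lower cup rim via side, at heights
zf=o['tool_pos'][2]-57
print('held rim',plane('side',*g(270,158),zf+80),'lower rim',plane('side',*g(267,274),121))
print('held foot',plane('side',*g(270,240),zf),'lower foot',plane('side',*g(267,358),41))
# predicted px for current est
X=[504.7,3.1]
print((proj('side',[[*X,zf+80],[*X,zf],[507.5,-1,121],[507.5,-1,41]])-[250,190])*4)
```

```text
[504.7   3.1 218.1] [ 3.1 -0.   0.6]
far edge [486.4  25.1 121. ] ctr [504.8  -1.1 121. ]
61.01410825333478
held rim [495.4  21.9 241.1] lower rim [502.7   5.6 121. ]
held foot [498.3  13.1 161.1] lower foot [502.2   8.1  41. ]
[[262.9 133.6]
 [263.4 225.9]
 [261.4 264.1]
 [262.  345.2]]
```

```bash
python3 -m jog '{"xyz":[[0.1,-0.2,0],[0,0,-0.8],[0,0,-0.8],[0,0,-0.3],[0,0,0]],"angular":[[0,0,0],[0,0,0],[0,0,0],[0,0,0],[0,0,0]]}' 1
python3 - <<'E'
from h import *
for n in('side','wrist'): save(n+'5',capture(n))
print(bot.get_obs()['tool_pos'])
s=cv2.imread('pics/side5.png')[190:310,250:390];w=cv2.imread('pics/wrist5.png')[150:400,200:450]
cv2.imwrite('pics/c5.png',np.hstack([cv2.resize(s,(420,360),interpolation=cv2.INTER_CUBIC),cv2.resize(w,(360,360))]))
E
```

```text
time: 8.15
tool_pos: [507.4, 0.8, 180.4]
tcp_rot: [3.137, -0.011, 0.614]
contact_force: [-0.0, -0.5, -0.6]
grip_width: 63.2
[507.91508568   0.70668508 181.27561593]
```

View pics/c5.png

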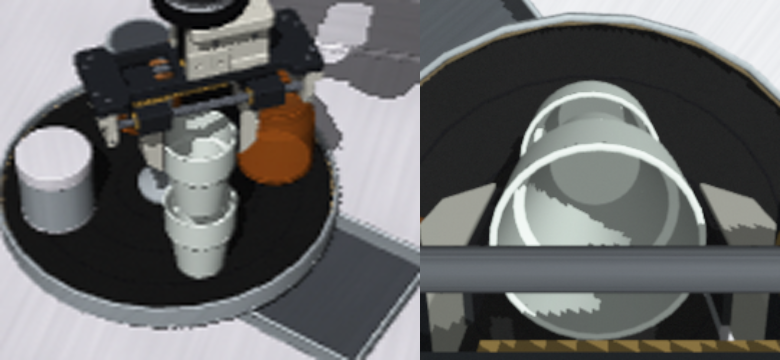

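```bash
python3 -m jog '{"xyz":[[-0.09,-0.07,-0.4],[0,0,-0.5],[0,0,-0.5],[0,0,-0.3],[0,0,0]],"angular":[[0,0,0],[0,0,0],[0,0,0],[0,0,0],[0,0,0]]}' 1
python3 - <<'E'
from h import *
for n in('side','wrist'): save(n+'6',capture(n))
o=bot.get_obs();print(o['tool_pos'],o['contact_force'])
s=cv2.imread('pics/side6.png')[190:310,250:390];w=cv2.imread('pics/wrist6.png')[150:400,200:450]
cv2.imwrite('pics/c6.png',np.hstack([cv2.resize(s,(420,360),interpolation=cv2.INTER_CUBIC),cv2.resize(w,(360,360))]))
E
```

```text
time: 8.75
tool_pos: [506.5, -0.9, 145.6]
tcp_rot: [3.134, -0.013, 0.614]
contact_force: [0.1, 0.9, 0.2]
grip_width: 63.5
[506.96111297  -0.95341205 146.48554662] [0.25562404 0.91390815 0.1926181 ]
```

View pics/c6.png

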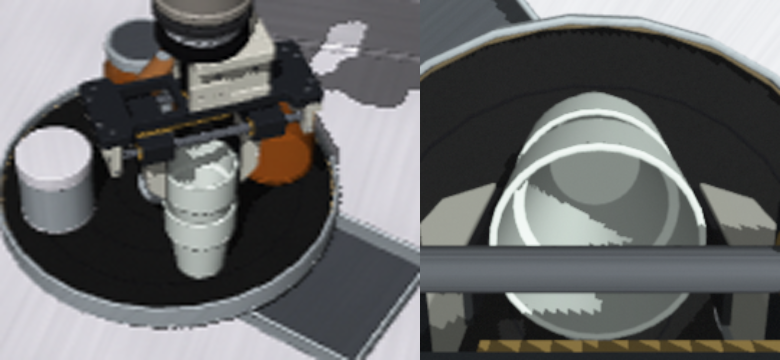

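```bash
python3 -m jog '{"xyz":[[0,0,-0.3],[0,0,-0.25],[0,0,0]],"angular":[[0,0,0],[0,0,0],[0,0,0]]}' 1
python3 -m jog '{"xyz":[[0,0,-0.15],[0,0,0]],"angular":[[0,0,0],[0,0,0]]}' 1
```

```text
time: 9.15
tool_pos: [507.5, -1.0, 135.2]
tcp_rot: [3.132, -0.016, 0.614]
contact_force: [0.5, -0.2, 0.2]
grip_width: 63.4
time: 9.35
tool_pos: [507.6, -1.1, 132.0]
tcp_rot: [3.132, -0.016, 0.615]
contact_force: [-0.4, -0.3, -0.8]
grip_width: 63.0
```

```bash
python3 -m jog '{"xyz":[[0,0,-0.1],[0,0,0]],"angular":[[0,0,0],[0,0,0]]}' 1
python3 -m jog '{"xyz":[[0,0,-0.1],[0,0,0]],"angular":[[0,0,0],[0,0,0]]}' 1
```

```text
time: 9.55
tool_pos: [507.7, -1.1, 130.0]
tcp_rot: [3.132, -0.016, 0.615]
contact_force: [-1.6, -0.1, 0.1]
grip_width: 63.4
time: 9.75
tool_pos: [509.0, -1.4, 129.7]
tcp_rot: [3.129, -0.018, 0.615]
contact_force: [0.0, -0.1, -0.1]
grip_width: 63.4
```

```bash
python3 -m jog '{"xyz":[[-0.05,0,-0.12],[0,0,0]],"angular":[[0,0,0],[0,0,0]]}' 1
python3 - <<'E'
from h import *
for n in('side','wrist'): save(n+'7',capture(n))
o=bot.get_obs();print(o['tool_pos'],o['contact_force'])
s=cv2.imread('pics/side7.png')[190:310,250:390];w=cv2.imread('pics/wrist7.png')[150:400,200:450]
cv2.imwrite('pics/c7.png',np.hstack([cv2.resize(s,(420,360),interpolation=cv2.INTER_CUBIC),cv2.resize(w,(360,360))]))
E
```

```text
time: 9.95
tool_pos: [509.7, -1.7, 129.8]
tcp_rot: [3.125, -0.022, 0.615]
contact_force: [-0.1, 0.3, -1.0]
grip_width: 63.3
[509.61705202  -1.6796489  129.33238235] [-0.35330792  0.38699231  4.46850458]
```

View pics/c7.png

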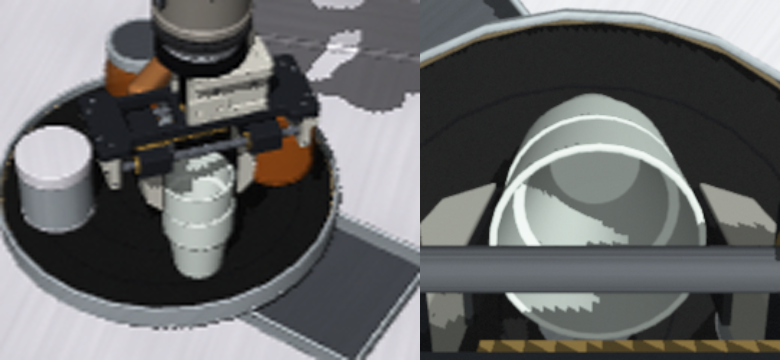

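Progress stopped at z≈129.7 mm, where 130 was expected, with 4.5 N upward. The cup is seated, so I'll release it only partway, because the open jar is nearby.

```bash
python3 -m jog '{"xyz":[[0,0,0],[0,0,0],[0,0,0],[0,0,0]],"angular":[[0,0,0],[0,0,0],[0,0,0],[0,0,0]]}' -0.6
python3 - <<'E'
from h import *
for n in('side','wrist'): save(n+'8',capture(n))
o=bot.get_obs();print(o['tool_pos'],o['contact_force'],o['grip_width'])
s=cv2.imread('pics/side8.png')[190:310,250:390];w=cv2.imread('pics/wrist8.png')[150:400,200:450]
cv2.imwrite('pics/c8.png',np.hstack([cv2.resize(s,(420,360),interpolation=cv2.INTER_CUBIC),cv2.resize(w,(360,360))]))
E
```

```text
time: 10.45
tool_pos: [509.2, -1.7, 128.3]
tcp_rot: [3.127, -0.021, 0.615]
contact_force: [0.3, -0.1, -0.9]
grip_width: 73.2
[509.20100134  -1.65270693 128.41855841] [ 0.74248947 -0.56656725  0.10008427] 73.52276721367735
```

View pics/c8.png

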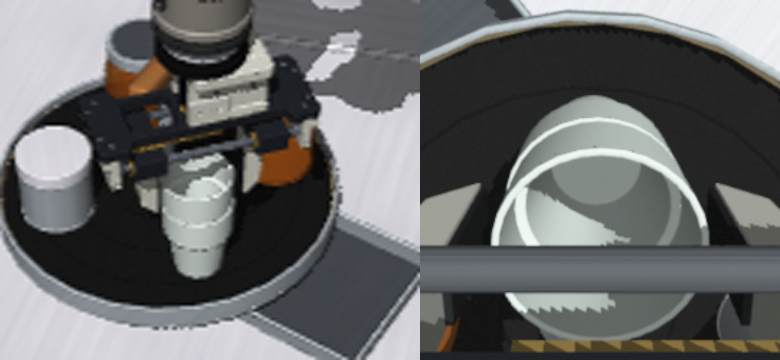

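```bash
python3 -m jog '{"xyz":[[0,0,0.3],[0,0,0.5],[0,0,0.8],[0,0,0.9],[0,0,0.9],[0,0,0.9],[0,0,0.9],[0,0,0.9],[0,0,0.9],[0,0,0]],"angular":[[0,0,0],[0,0,0],[0,0,0],[0,0,0],[0,0.24,0],[0,0,0],[0,0,0],[0,0,0],[0,0,0],[0,0,0]]}' -0.6
python3 - <<'E'
from h import *
for n in('side','wrist'): save(n+'9',capture(n))
o=bot.get_obs();print(o['tool_pos'],o['tcp_rot'],o['grip_width'])
s=cv2.imread('pics/side9.png')[190:310,250:390];w=cv2.imread('pics/wrist9.png')[100:350,200:450]
cv2.imwrite('pics/c9.png',np.hstack([cv2.resize(s,(420,360),interpolation=cv2.INTER_CUBIC),cv2.resize(w,(360,360))]))
E
```

```text
time: 11.55
tool_pos: [508.7, -1.6, 281.3]
tcp_rot: [3.138, -0.003, 0.614]
contact_force: [1.4, 0.6, -0.4]
grip_width: 73.4
[507.5952458   -1.37897334 278.57121059] [ 3.14109233e+00 -2.17591000e-05  6.14464036e-01] 73.54398161579
```

View pics/c9.png

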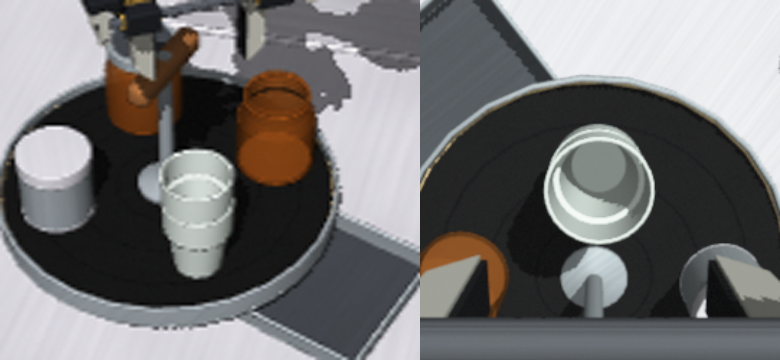

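View pics/wrist9.png

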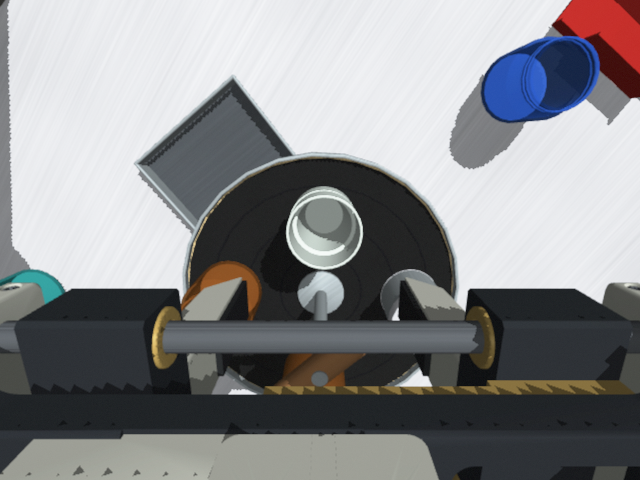

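The pictures show the cups nested, with concentric rims and upright, and the released fingers clear of them. Next is the handle.

```bash
python3 -m jog '{"xyz":[[0.5,-0.6,-0.1],[0.5,-0.6,-0.1],[0.5,-0.6,-0.1],[0.5,-0.6,-0.1],[0.5,-0.6,0],[0.5,-0.6,0],[0,-0.6,0],[0,0,0],[0,0,0]],"angular":[[0,0,-1],[0,0,-1],[0,0,-1],[0,0,-1],[0,0,-1],[0,0,-1],[0,0,-1],[0,0,-0.9],[0,0,0]]}' -0.6
python3 - <<'E'
from h import *
o=bot.get_obs();print(o['tool_pos'],o['tcp_rot'],o['grip_width'])
for n in('wrist','top'): save(n+'10',capture(n))
print(proj('wrist',[[567,-88,202]]))
E
```

```text
time: 12.55
tool_pos: [564.4, -87.4, 257.8]
tcp_rot: [-3.136, 0.02, -0.245]
contact_force: [-0.4, 0.3, 0.0]
grip_width: 73.4
[564.38166028 -87.38515914 257.81123243] [-3.13619667  0.02006802 -0.24535287] 73.36707236808563
[[328.73750806 259.01515619]]
```

View pics/wrist10.png

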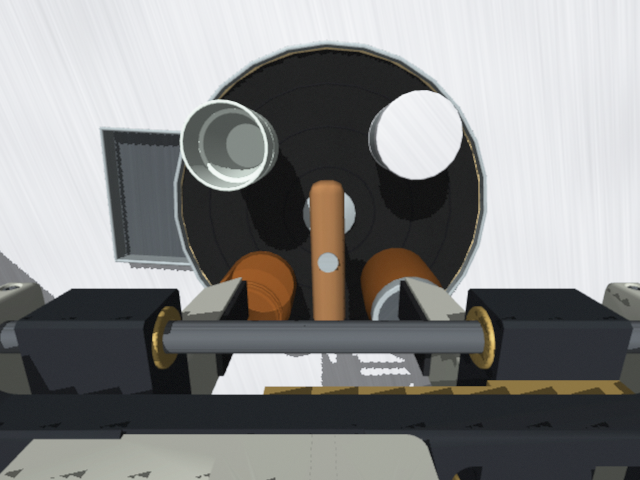

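View pics/top10.png

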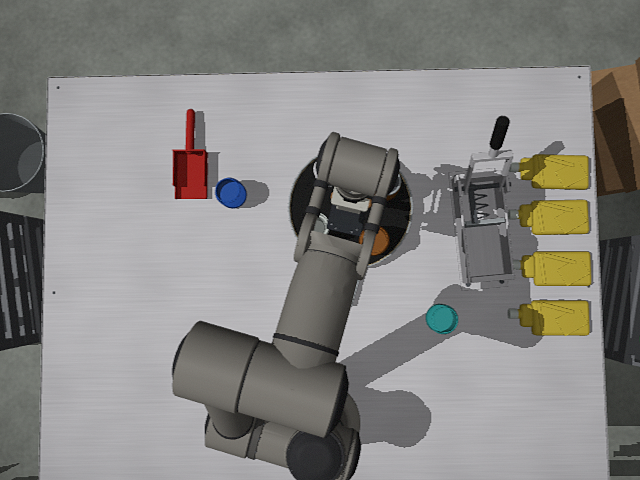

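Run:
```python
from h import *
print(plane('wrist',328,262,202)); a=plane('wrist',326,182,202)
b=plane('wrist',328,318,202); d=a-b; print(a,b,np.arctan2(d[1],d[0])-np.pi/2)
```

```text
[566.07102678 -89.84236983 202.        ]
[576.82471003 -40.29972438 202.        ] [ 556.77209117 -128.27221304  202.        ] -0.2241128433532793
```

```bash
python3 -m jog '{"xyz":[[0.1,-0.08,-0.5],[0,0,-0.9],[0,0,-0.9],[0,0,-0.9],[0,0,-0.8],[0,0,-0.3],[0,0,0]],"angular":[[-0.09,-0.17,0.2],[0,0,0],[0,0,0],[0,0,0],[0,0,0],[0,0,0],[0,0,0]]}' -0.6
```

```text
time: 13.35
tool_pos: [565.3, -86.2, 168.6]
tcp_rot: [-3.142, 0.0, -0.2]
contact_force: [-0.4, 0.5, -0.2]
grip_width: 73.2
```

```bash
python3 -m jog '{"xyz":[[0.05,-0.14,0.1],[0,0,0]],"angular":[[0,0,-0.2],[0,0,0]]}' -0.6
python3 -m jog '{"xyz":[[0,0,0],[0,0,0],[0,0,0],[0,0,0],[0,0,0],[0,0,0],[0,0,0],[0,0,0]],"angular":[[0,0,0],[0,0,0],[0,0,0],[0,0,0],[0,0,0],[0,0,0],[0,0,0],[0,0,0]]}' 1
python3 - <<'E'
from h import *
save('wrist11',capture('wrist'))
E
```

```text
time: 13.55
tool_pos: [566.9, -89.1, 172.0]
tcp_rot: [3.142, -0.002, -0.221]
contact_force: [-1.7, -0.4, -0.4]
grip_width: 73.1
time: 14.35
tool_pos: [565.8, -89.0, 174.1]
tcp_rot: [3.141, -0.0, -0.221]
contact_force: [3.8, -0.6, -1.1]
grip_width: 21.7
```

View pics/wrist11.png

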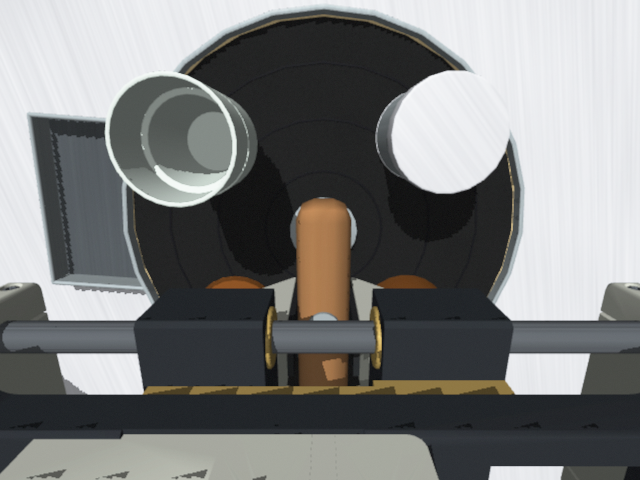

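```bash
python3 -m jog '{"xyz":[[0,0,0],[0,0,0],[0,0,0],[0,0,0],[0,0,0],[0,0,0],[0,0,0],[0,0,0],[0,0,0],[0,0,0]],"angular":[[0,0,-0.2],[0,0,-0.4],[0,0,-0.5],[0,0,-0.5],[0,0,-0.5],[0,0,-0.5],[0,0,-0.5],[0,0,-0.5],[0,0,-0.4],[0,0,-0.3]]}' 1
```

```text
time: 15.4
tool_pos: [565.5, -88.9, 174.1]
tcp_rot: [3.141, 0.001, -0.698]
contact_force: [-1.4, -0.5, 1.1]
grip_width: 21.6
```

```bash
python3 -m jog '{"xyz":[[0,0,0],[0,0,0],[0,0,0],[0,0,0],[0,0,0],[0,0,0],[0,0,0],[0,0,0],[0,0,0],[0,0,0]],"angular":[[0,0,-0.2],[0,0,-0.4],[0,0,-0.5],[0,0,-0.5],[0,0,-0.5],[0,0,-0.5],[0,0,-0.4],[0,0,-0.2],[0,0,0],[0,0,0]]}' 1
python3 - <<'E'
from h import *
for n in('side','wrist','top'): save(n+'12',capture(n))
o=bot.get_obs();print(o['tool_pos'],o['tcp_rot'],o['grip_width'])
s=cv2.imread('pics/side12.png')[190:310,230:400];cv2.imwrite('pics/side12c.png',cv2.resize(s,None,fx=4,fy=4,interpolation=cv2.INTER_CUBIC))
s=cv2.imread('pics/top12.png')[140:310,270:430];cv2.imwrite('pics/top12c.png',cv2.resize(s,None,fx=3.5,fy=3.5,interpolation=cv2.INTER_CUBIC))
E
```

```text
time: 16.4
tool_pos: [565.3, -88.6, 174.1]
tcp_rot: [3.14, 0.001, -1.052]
contact_force: [-0.5, 0.7, 1.5]
grip_width: 22.2
[565.2850264  -88.62431455 174.10611767] [ 3.14041238e+00  1.33796821e-03 -1.05172050e+00] 22.058986940694965
```

View pics/side12c.png

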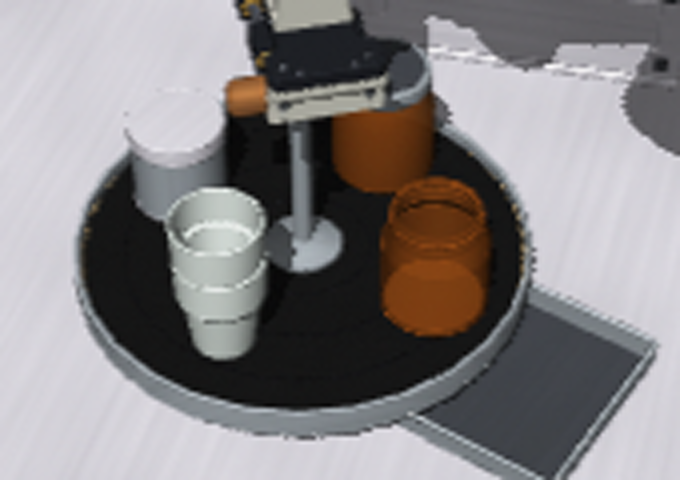

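View pics/top12c.png

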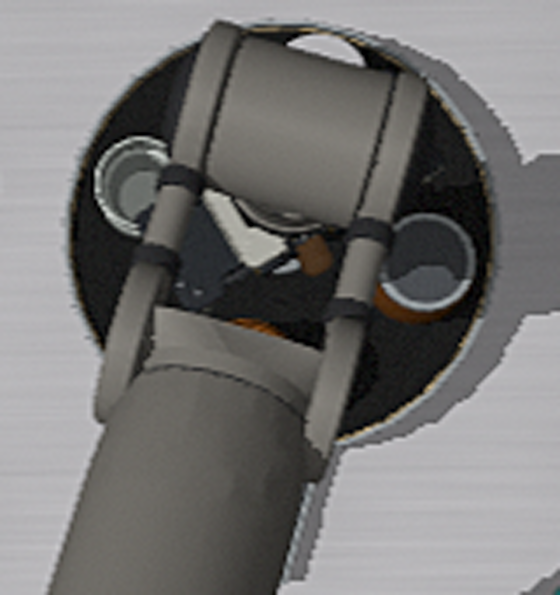

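View pics/wrist12.png

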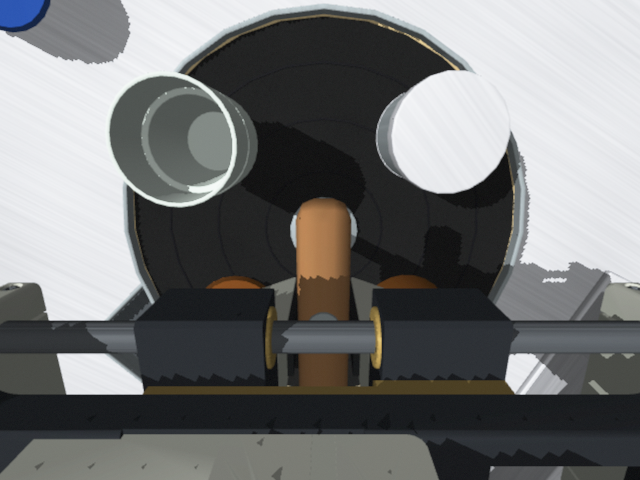

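Run:
```python
from h import *
np.set_printoptions(precision=1,suppress=True)
g=lambda x,y:((x+.5)/4-.5+230,(y+.5)/4-.5+190)
print('jar foot',plane('side',*g(435,298),41),'mouth',plane('side',*g(438,212),133))
a=plane('side',*g(655,347),20);b=plane('side',*g(555,479),20)
print('tray',a,b,(a+b)/2)
print('post base',plane('side',*g(303,244),50))
# expected jar at front
ax=np.array([566.5,-88.7]);fr=np.array([-.957,.289])
X=ax+105*fr
print('exp jar',X,(proj('side',[[*X,41],[*X,133],[*ax,45],[*ax,190]])-[230,190])*4)
# front line from side view points
t=(a+b)/2
```

```text
jar foot [459.2 -63.2  41. ] mouth [457.7 -55.7 133. ]
tray [304.1 -81.1  20. ] [345.9  52.6  20. ] [325.  -14.2  20. ]
post base [561.4 -79.   50. ]
exp jar [466.  -58.4] [[422.3 299.3]
 [425.5 205.3]
 [299.  236.8]
 [294.8  84.3]]
```

```bash
python3 -m jog '{"xyz":[[0,0,0],[0,0,0],[0,0,0]],"angular":[[0,0,-0.2],[0,0,0],[0,0,0]]}' 1
python3 - <<'E'
from h import *
save('side13',capture('side'))
def amber(f,x0,x1,y0,y1):
    h=cv2.cvtColor(cv2.imread(f),cv2.COLOR_BGR2HSV);m=cv2.inRange(h,(5,150,40),(18,255,255));k=np.zeros_like(m);k[y0:y1,x0:x1]=m[y0:y1,x0:x1]
    n,l,s,c=cv2.connectedComponentsWithStats(k);i=1+s[1:,4].argmax();return s[i],c[i]
s0,c0=amber('pics/side0.png',322,365,205,260);s1,c1=amber('pics/side13.png',320,365,225,285);print(s0,c0,s1,c1)
p0=proj('side',[475.6,-144.8,85])[0]; b=c0-p0; print('bias px',b)
ax=np.array([566.5,-88.7]);fr=np.array([-.957,.289]);n=np.array([.289,.957])
J0=plane('side',*c0,85);J=plane('side',*c1,85);J2=plane('side',*(c1-b),85)
for q in(J,J2):
    d=q[:2]-ax;print(q,'radial',d@fr,'lateral',d@n)
E
```

```text
time: 16.85
tool_pos: [565.3, -88.6, 174.1]
tcp_rot: [3.14, 0.001, -1.074]
contact_force: [-1.5, 0.2, 0.3]
grip_width: 21.9
[329 214  26  38 844] [341.30924171 232.58412322] [ 320  225   33   50 1177] [335.91418862 250.14358539]
bias px [0.6894167  0.07964714]
[469.85861229 -72.18389244  85.        ] radial 97.25896312551521 lateral -12.123446113488624
[471.76732624 -71.93780908  85.        ] radial 95.5034419681741 lateral -11.33632600564136
```

Run:
```python
from h import *
def amber(f,x0,x1,y0,y1):
    h=cv2.cvtColor(cv2.imread(f),cv2.COLOR_BGR2HSV);m=cv2.inRange(h,(5,150,40),(18,255,255));k=np.zeros_like(m);k[y0:y1,x0:x1]=m[y0:y1,x0:x1]
    k=cv2.morphologyEx(k,cv2.MORPH_CLOSE,np.ones((7,7)))
    n,l,s,c=cv2.connectedComponentsWithStats(k);i=1+s[1:,4].argmax();return s[i],c[i]
s0,c0=amber('pics/side0.png',322,365,205,260);s1,c1=amber('pics/side13.png',323,365,233,285);print(s0,c0,s1,c1)
c0=s0[:2]+(s0[2:4]-1)/2;c1=s1[:2]+(s1[2:4]-1)/2
p0=proj('side',[475.6,-144.8,87])[0]; b=c0-p0; print('bias px',b)
ax=np.array([566.5,-88.7]);fr=np.array([-.957,.289]);n=np.array([.289,.957])
for q in(plane('side',*c1,87),plane('side',*(c1-b),87)):
    d=q[:2]-ax;print(q,'radial',d@fr,'lateral',d@n)
s=cv2.imread('pics/side13.png')[190:310,230:400];cv2.imwrite('pics/side13c.png',cv2.resize(s,None,fx=4,fy=4,interpolation=cv2.INTER_CUBIC))
```

```text
[329 214  26  38 844] [341.30924171 232.58412322] [ 323  233   30   42 1030] [337.04563107 253.38543689]
bias px [0.85903529 0.50400317]
[461.8224334  -58.99667295  87.        ] radial 108.76069275157269 lateral -1.8257327633649185
[464.58409597 -60.19034146  87.        ] radial 105.77281147463965 lateral -2.1699530456399607
```

View pics/side13c.png

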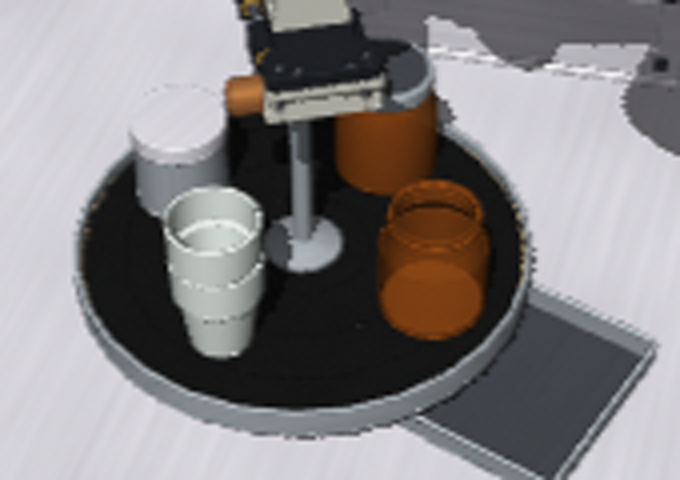

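```bash
python3 -m jog '{"xyz":[[0,0,0],[0,0,0],[0,0,0],[0,0,0]],"angular":[[0,0,0],[0,0,0],[0,0,0],[0,0,0]]}' 1
python3 - <<'E'
from h import *
im=cv2.imread('pics/side13.png')[230:285,262:305];cv2.imwrite('pics/cup13.png',cv2.resize(im,None,fx=10,fy=10,interpolation=cv2.INTER_CUBIC))
c=np.array([600,20.])
ax=np.array([566.5,-88.7]);r=np.array([507,-1.])-ax;t=-0.853;c=ax+np.array([r[0]*np.cos(t)-r[1]*np.sin(t),r[0]*np.sin(t)+r[1]*np.cos(t)])
print(c,(proj('side',[[*c,z] for z in(153,121,89,41)])-[262,230])*10)
print(bot.get_obs()['dq'].round(3))
E
```

```text
time: 17.3
tool_pos: [565.3, -88.6, 174.1]
tcp_rot: [3.14, 0.001, -1.074]
contact_force: [-1.1, 0.5, 1.2]
grip_width: 22.1
[593.42591922  13.80138962] [[200.74314332 145.91476091]
 [206.87561972 231.92063742]
 [212.80633047 315.09682001]
 [221.34534347 434.85354636]]
[ 0.     0.001 -0.001 -0.001 -0.    -0.   ]
```

View pics/cup13.png

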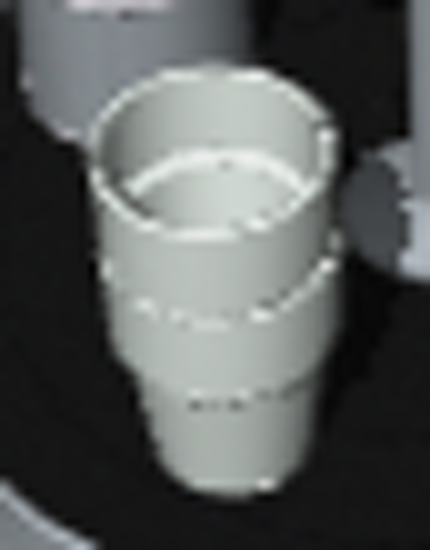

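The front edges of the upper rim, lower rim and shoulder lie at rows 238, 325 and 403. The upper spacing is 87 px against 86 px predicted for 32 mm, so the cup is fully nested and upright. I'll hand the job in.

```bash
python3 -c "
from plant import bot
print(bot.close_job())"
```

```text
the job is handed in; nothing more can be done
None
```

The loose cup is nested in the carousel cup and let go. The carousel is turned about 49° clockwise, so the open amber jar stands at the front behind the tray. The handle is still gripped, and I handed the job in at about 17.3 s of the 45 s allowed; no verdict was reported.

**Last checks**
- **Cups:** rim spacing in the side view is 87 px, against 86 px expected for 32 mm. The stack is upright, and the fingers were clear of the cup when they lifted away.
- **Jar:** it measures about 2 mm off the tray's centre line (limit 18 mm) and about 106 mm from the axis.
- **Handle:** finger opening is 22 mm with the grip force on, and joint speeds are about 0. I could not read the contact force on the handle directly.
- **Bystanders:** I saw no contact with a jar. The tin and lidded jar still stood on the carousel in the last side view. The scoop looked unmoved in the last top view before the carousel turn.

**Disagreements:** the wrist and top cameras differed by about 4 mm on the cup positions, so I used values between the two. A first automatic measurement of the jar gave 12 mm off centre, because part of the other amber jar got into the colour mask. After I cropped that out it gave the 2 mm above.

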